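# Brush rack through the drop gate

## Robot

A 6-joint arm with a two-finger parallel gripper is mounted at the origin on the work surface. World frame = base frame: x ahead of the robot, y to its left, z up, the work surface at z = 0. Lengths are in m, angles in rad, forces in N, time in s.
With the tool pointing down it reaches from about 0.35 to 0.975 m from the base axis. Payload 17.4 kg.
Tool frame: the origin (TCP) lies on the centre line of the jaws, within the pads' length; the fingertips stand 8 mm ahead of it and the grasp point (between the pads) lies 11 mm behind it; y points along the fingers, x is the direction in which the jaws open and shut, and the axes are right-handed (so a half turn about y gives the same grasp; the last joint's range is limited). The gripper opens to 85 mm and grips with 20 to 120 N. Pads are 22 mm wide; open, the fingers measure 114 mm over their backs; the gripper's body (76 mm by 85 mm) begins 54 mm behind the grasp point. The pads swing forward as they close: fully open they stand 13 mm farther back than shut.
Start: joints at [1.248, 0.116, 1.442, -0, 1.584, -0.038], TCP at [0.19, 0.648, 0.239] pointing down, gripper open.
Joint ranges: [-2.83, 2.83], [-0.83, 2.19], [0.07, 2.5], [-1.14, 4.28], [0.01, 3], [-2.97, 2.97]. Speed limits (rad/s): [1.89, 1.89, 2.22, 3.14, 3.14, 3.14].

## Interface

Orientations are given as a unit quaternion [w, x, y, z].
In Python, from workcell import movep, move_straight, goto_joints, grip, sleep, inverse_kinematics, snapshot, Unreachable, finish_job, read_time_s, read_joint_pos, read_qd, read_effort, read_position, read_eef_rot, read_force, read_ft_torque, read_finger_gap gives the robot as it stands. The module is installed in compiled form; this text tells all that it offers. Calls block until the motion is done:
- movep(position, orientation): joint-space move of the TCP to a pose.
- move_straight(position, rotation=None, vel=0.15): straight line of the TCP; rotation=None keeps the orientation; vel is the mean speed in m/s.
- goto_joints(angles): joint-space move.
- grip(opening, grip_force=None): finger opening in m; grip_force is the grip in N (None keeps the last); returns when the fingers have stopped.
- sleep(seconds).
- inverse_kinematics(position, orientation): joint angles nearest the present ones, or None.
- snapshot(name): name is "scene" or "top" or "wrist"; returns a dict with "frame" (480x640x3 uint8, red, green, blue), "z_map" (480x640 float32, m along the optical axis (not along the pixel's ray), 0 where there is no reading), "fovy" (degrees; the focal length in pixels is half the picture's height over the tangent of half this angle, whatever the lens; pixels are square), "cx", "cy" (the principal point, pixels), "origin" and "orientation" of the camera in the world. Camera axes: x right, y down, z forward; pixel columns grow to the right and rows downward; lengths in m; the calibration is good to about 2 mm. A picture is of the moment at which its call begins.
A pose or a line that the arm cannot do raises Unreachable and nothing moves.
- finish_job(): hands the job in, once; it reports no verdict.
Readings, each from a call of its own:
- read_time_s(): time.
- read_joint_pos(): joint angles.
- read_qd(): joint speeds.
- read_effort(): joint torques, N m.
- read_position(): TCP position.
- read_eef_rot(): TCP orientation.
- read_force(): force on the tool from outside, world axes, zero at the start.
- read_ft_torque(): the same for the moment, N m.
- read_finger_gap(): finger opening in m.
Only numpy, scipy, OpenCV 4.12 (cv2) and the standard library are available. Lean on these libraries where they do the work, as an engineer would, in place of code of your own. Each camera call takes 0.05 s, during which the arm holds its last target. There are 200 camera calls.

## Task

Push the long steel bar sideways with a fingertip to swing the wooden drop gate of the chute up, and keep it held up while you push the brush rack, by the raised board at its rear, along the chute until its front is home against the end stop. Then take the finger away so that the gate comes down fully shut behind the block of brushes. The gate must not touch the rack at any time, the rack must not be lifted or tipped, and the jar, the brush pot and the bowl stay where they are.

Things in the scene. Friction and masses are not known exactly. Their poses are not given: they have to be found in the camera images.
- chute: (All sizes in mm.) Fixed open wooden trough, x -220 to 140, 126 wide. Origin on the table under its centre line. x: push direction; y: towards the hinge and bar side; z up. Floor top z 10; walls: inner faces y +-53, tops z 34; end stop's inner face x 130; rear end open. Gate plane at x 40, hinge cheeks there (x 14 to 66, y 49 to 79, up to z 62). Place and yaw vary.
- gate_hinge (a joint): Hinge of the gate, rad: 0 shut (panel level across the chute), grows as the panel swings up, stop at 1.15. Axis parallel to chute x at chute y 58, z 50. Spring and weight always shut it; the rack cannot push it open. Pushing the bar towards chute +y with 3 to 10 N (friction) lifts the panel. Above 1.0 the rack passes clear.
- gate: Wooden panel 10 thick across the chute, rigidly joined by a crank to the long steel bar. Shut, the panel spans chute z 35 to 65: it blocks the rack's front block and brushes but is clear above its low deck. Origin on the hinge axis in the gate plane (chute x 40, y 58, z 50).
- bar_mid (a point): Point on the axis of the steel bar, 150 before the gate plane. Bar: round, 10 thick, parallel to chute x, from chute x -265 to 40; push it anywhere along its length. Axis 52 from the hinge axis: shut, at chute y 30, z 94; at 1.0 rad y 80, z 97; at 1.15 y 87, z 93; highest 102; fingertips 65 to 72 above the table meet bar and push board alike.
- rack: Loose plywood rack, 0.4 to 0.9 kg, 180 long (x), 100 wide, in the chute. Origin: centre of its underside, x as the chute's. Deck 12 thick; front block x 20 to 90, y -50 to 25, top z 40, with six upright brushes fixed in it, tops up to z 92; push board at the rear; bare deck between. Home: front on the end stop, origin at chute x 40; the gate then shuts over the bare deck.
- push_board (a point): Centre of the rear face of the rack's upright push board (rack x -90, y 59, z 57). The board is 12 thick, 50 wide (rack y 34 to 84) and 34 tall (50 to 84 above the table); it overhangs the chute's +y wall, stands under the shut bar and 2 clear inside its swing. Push it from behind towards chute +x.
- jar: Bystander: jar with a white cap, 54 across, 75 tall; origin under its base.
- brush_pot: Bystander: dark wooden pot full of brushes, 86 across, about 220 tall; origin under its base.
- bowl: Bystander: small turned wooden bowl, 90 across, 45 tall; origin under its base.
Not all that is in view belongs to the job. Of the things that look like the rack, the smaller one is meant.

How it is judged:
On the way, in this order (a step that is already met when the one before it is completed fails the run):
1. the gate is swung up while the rack still stands before it (value of joint gate_hinge above 0.9 rad and x of rack in the frame of chute below -0.05 m), for 0.1 s.
2. the rack is home with the gate still held up (value of joint gate_hinge above 0.8 rad and x of rack in the frame of chute above 0.034 m), for 0.1 s.
At the end, for the whole second after the job is handed in: The rack lies flat and at rest on the chute floor, its front within 7 mm of the end stop, and the gate is shut (within 0.06 rad) behind the block of brushes (x of rack in the frame of chute above 0.033 m and z of rack in the frame of chute below 0.014 m and angle between rack's own z axis and vertical below 0.05 rad and linear speed of rack below 0.01 m/s and value of joint gate_hinge below 0.06 rad); the robot touches nothing.
It fails at once if the gate (panel or bar) touches the rack (contact force between gate and rack above 0.5 N).
It fails at once if the rack is lifted or tipped (z of rack in the frame of chute above 0.022 m or angle between rack's own z axis and vertical above 0.12 rad).
It fails at once if a bystander is moved (distance of any of jar, brush_pot, bowl from where it was at the start of the episode above 0.015 m).
It also fails if it takes over 48 s, if anything falls off the work surface, if the arm or the gripper's body presses on something with over 40 N, if the wrist force passes 120 N, or if a joint passes its speed limit or range.

## Working session

There is one attempt and no reset: what is moved stays moved. The work goes in short steps, each a Python script; the robot and the scene stay as the last script left them, time stands still between calls to the robot, and variables do not carry over. Pictures are saved under pics/ and viewed, about 8 in all and at most 12, crops included, and the job is handed in when it is done.

```bash
mkdir -p pics
cat > h.py <<'E'
import numpy as np, cv2
from workcell import *
from scipy.spatial.transform import Rotation as R
def rot(q): return R.from_quat([q[1],q[2],q[3],q[0]])
def cloud(s):
    f=240/np.tan(np.radians(s["fovy"])/2); z=s["z_map"].astype(float)
    v,u=np.mgrid[:480,:640]
    P=np.stack([(u-s["cx"])/f*z,(v-s["cy"])/f*z,z],-1)
    W=P.reshape(-1,3)@rot(s["orientation"]).as_matrix().T+s["origin"]
    W=W.reshape(480,640,3); W[z<=0]=np.nan
    return W
def save(s,n): cv2.imwrite(f"pics/{n}.png",s["frame"][...,::-1])
E
python3 - <<'E'
from h import *
for n in ("top","scene"):
    s=snapshot(n); save(s,n+"0"); np.save(n+"0.npy",cloud(s)); print(n,s["origin"],s["orientation"],s["fovy"])
print(read_time_s(),read_eef_rot(),read_finger_gap())
E
```

```text
top [0.34730092 0.01461115 1.22929358] [ 0.06272634 -0.70165949  0.70550551 -0.07746834] 45.73060047952372
scene [ 1.55335585 -0.82329221  1.04705813] [-0.40371143  0.81284395  0.37239613 -0.19396628] 42.54273971430444
0.1 [-0.56567126  0.56611334  0.42367247 -0.42430337] 0.08557753366961486
```

View pics/top0.png

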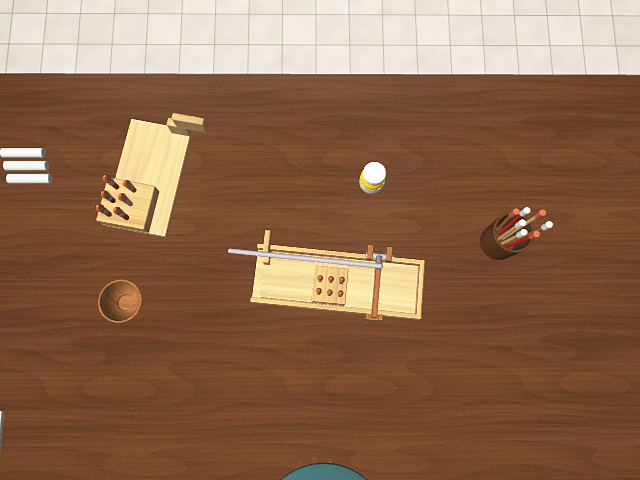

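View pics/scene0.png

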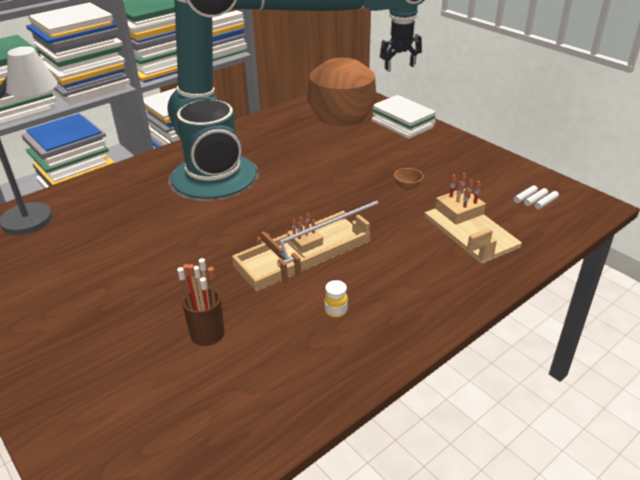

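The top view shows the chute at pixels (252..424, 240..320) with its push direction to the right (world −y). The bar runs from (230,251) to (380,265), the gate is at column 375, and the rack's board is at (267,245). The large look-alike rack is at upper left, and the jar, pot and bowl stand well clear.

Run:
```python
from h import *
W=np.load("top0.npy"); v,u=np.mgrid[:480,:640]
roi=(u>225)&(u<440)&(v>225)&(v<330)
z=W[...,2]
m=roi&(z>.026)&(z<.040)
P=W[m][:,:2]
r=cv2.minAreaRect((P*1000).astype(np.float32)); print("wallrect",r,len(P))
# floor-and-up hull
b=roi&(z>.085)&(z<.11)
B=W[b]; print("hi",len(B))
# bar: left part, RANSAC-free: fit line for u range away from brushes
for lo,hi in((228,262),(270,310),(350,372)):
    k=b&(u>lo)&(u<hi)&(v<268); Q=W[k]; print("bar",lo,len(Q),Q.mean(0) if len(Q) else None, Q.max(0) if len(Q) else None)
k=b&(u<372)&(v<268); print("bar ends",W[k][np.argmax(W[k][:,1])])
vx=cv2.fitLine(W[k][:,:2].astype(np.float32),cv2.DIST_HUBER,0,.001,.001).ravel(); print(vx)
q=roi&(u<285)&(v<275)&(z>.07)&(z<.086); Q=W[q]; print("board",len(Q),Q.min(0),Q.max(0))
print(cv2.minAreaRect((Q[:,:2]*1000).astype(np.float32)))
q=roi&(z>.044)&(z<.054)&(u>300)&(u<355)&(v>262); Q=W[q]; print("block",cv2.minAreaRect((Q[:,:2]*1000).astype(np.float32)),len(Q))
s=cv2.imread("pics/top0.png")[220:335,220:445]; cv2.imwrite("pics/c.png",cv2.resize(s,None,fx=3.5,fy=3.5,interpolation=cv2.INTER_CUBIC))
```

```text
wallrect ((507.5137939453125, -32.36436462402344), (360.2352600097656, 152.07717895507812), 83.73857116699219) 1966
hi 958
bar 228 163 [0.5566646  0.15674934 0.0977379 ] [0.5649776  0.18962275 0.10357799]
bar 270 193 [0.54698465 0.06651621 0.09777062] [0.55682662 0.10495491 0.10309207]
bar 350 105 [ 0.53163327 -0.07676622  0.09786658] [ 0.53770353 -0.056281    0.10350961]
bar ends [0.56328292 0.19187324 0.09378442]
[0.10833579 0.99411434 0.54538655 0.04653825]
board 116 [0.56050552 0.10839856 0.07133263] [0.60540534 0.12445933 0.08599446]
((582.6836547851562, 116.01021575927734), (12.21465015411377, 45.34135055541992), 83.79914093017578)
block ((495.7842712402344, -14.231422424316406), (69.88232421875, 75.19291687011719), 83.85617065429688) 974
```

View pics/c.png

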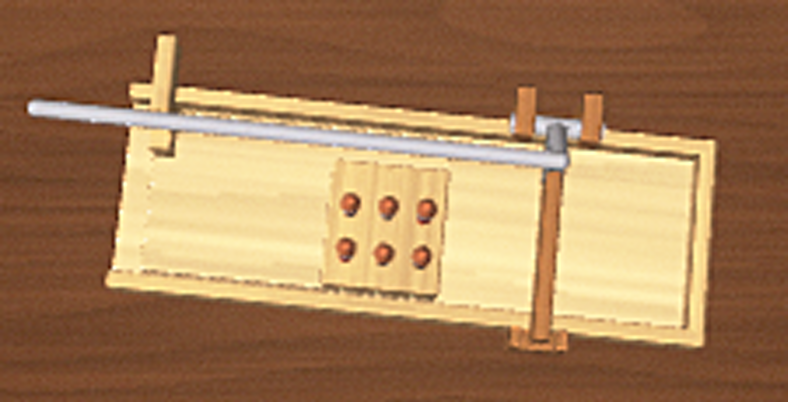

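The crop confirms the geometry: the board is near (165,95), left of the block and brushes at (385,228), the gate panel is at column 545, and the free bar end is at (35,107). The chute frame follows: ex=(-.1083,-.9941), ey=(.9941,-.1083), origin at s=.0172, t=.5071. The rack is at chute x ≈ −0.112 and its board rear at −0.202.

```bash
cat >> h.py <<'E'
ex=np.array([-.10834,-.99411,0]); ey=np.array([.99411,-.10834,0]); O=.0172*ex+.5071*ey
def C(x,y,z): return O+x*ex+y*ey+np.array([0,0,z])
def inC(p): d=np.asarray(p)-O; return np.stack([d@ex,d@ey,d[...,2]],-1)
def q_for(s=1):
    ty=np.array([0,0,-1.]); tx=s*ex; m=np.stack([tx,ty,np.cross(tx,ty)],1)
    x,y,z,w=R.from_matrix(m).as_quat(); return [w,x,y,z]
E
python3 - <<'E'
from h import *
best=None
for s in(1,-1):
    j=inverse_kinematics(C(-.235,-.008,.2),q_for(s)); print(s,j)
    if j is not None:
        d=np.abs(np.array(j)-read_joint_pos()).max()
        if best is None or d<best[0]: best=(d,s)
s=best[1]; print("use",s)
grip(0.0,40)
movep(C(-.235,-.008,.2),q_for(s)); print(read_time_s(),inC(read_position()),read_finger_gap(),read_force())
S=snapshot("scene"); save(S,"scene1"); W=inC(cloud(S))
m=(abs(W[...,0]+.235)<.05)&(abs(W[...,1]+.008)<.05)&(W[...,2]>.12)
Q=W[m]; print(len(Q),Q[:,2].min())
for lo in np.arange(.17,.3,.01):
    k=Q[(Q[:,2]>=lo)&(Q[:,2]<lo+.01)]
    if len(k): print(round(lo,3),len(k),k.min(0).round(4)[:2],k.max(0).round(4)[:2])
v,u=np.where(m); a,b=max(v.min()-60,0),max(u.min()-120,0)
cv2.imwrite("pics/d.png",cv2.resize(cv2.imread("pics/scene1.png")[a:a+200,b:b+260],None,fx=3,fy=3))
E
```

```text
1 [ 2.56076378e-01 -1.57116567e-01  1.77407533e+00 -4.44089210e-16
  1.52463389e+00  1.93542967e+00]
-1 [ 2.56076378e-01 -1.57116567e-01  1.77407533e+00 -4.44089210e-16
  1.52463389e+00 -1.20616298e+00]
use -1
2.975 [-0.23559316 -0.00810532  0.20005912] -7.463243051963783e-05 [-0.5398737   0.14724851 -0.54362705]
3023 0.19385228288637857
0.19 16 [-0.2462 -0.006 ] [-0.2251  0.0055]
0.2 33 [-0.2507 -0.0138] [-0.2195  0.0082]
0.21 32 [-0.2497 -0.0143] [-0.2197  0.0077]
0.22 37 [-0.2507 -0.012 ] [-0.2202  0.01  ]
0.23 41 [-0.2654 -0.006 ] [-0.2068  0.0088]
0.24 86 [-0.2696 -0.0223] [-0.2011  0.011 ]
0.25 86 [-0.2792 -0.0208] [-0.1911  0.0126]
0.26 103 [-0.284  -0.0173] [-0.1851  0.0161]
0.27 92 [-0.285  -0.0147] [-0.1859  0.0148]
0.28 88 [-0.2837 -0.0115] [-0.1852  0.0168]
0.29 121 [-0.2847 -0.0151] [-0.186   0.0181]
```

View pics/d.png

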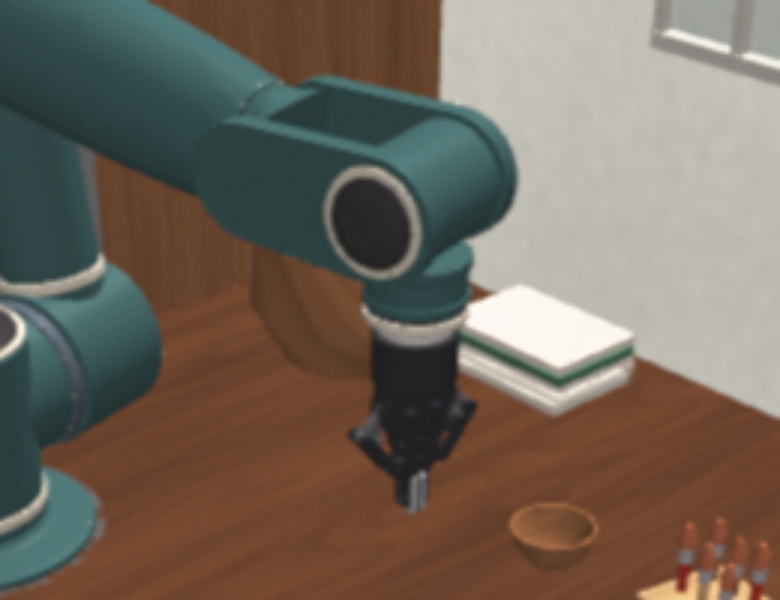

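The closed fingertips are 8 mm below the TCP, and the finger is about 30 × 22 mm. Next: descend, swing the bar and check.

Run:
```python
from h import *
move_straight(C(-.235,-.008,.076),vel=.12)
f0=np.array(read_force())
for y in (.02,.04,.055,.066):
    move_straight(C(-.235,y,.076),vel=.06)
    f=np.array(read_force())-f0; print(y,inC(read_position()).round(4),"f",(f@ex).round(2),(f@ey).round(2),f[2].round(2),read_time_s())
S=snapshot("top"); save(S,"top1"); W=inC(cloud(S))
m=(W[...,0]>-.17)&(W[...,0]<0.01)&(W[...,1]>.03)&(W[...,1]<.12)&(W[...,2]>.088)&(W[...,2]<.115)
print("bar",W[m].mean(0),np.median(W[m],0),m.sum(),np.percentile(W[m][:,2],95))
m=(W[...,0]<-.17)&(W[...,0]>-.23)&(W[...,1]>.03)&(W[...,1]<.1)&(W[...,2]>.07)&(W[...,2]<.087); print("board",m.sum(),W[m].mean(0) if m.any() else 0)
m=(W[...,0]<0)&(W[...,0]>-.13)&(abs(W[...,1]+.012)<.04)&(W[...,2]>.044)&(W[...,2]<.054); print("block x",(W[m][:,0].min()+W[m][:,0].max())/2)
cv2.imwrite("pics/e.png",cv2.resize(S["frame"][200:340,200:460,::-1],None,fx=3,fy=3))
```

```text
0.02 [-0.235   0.0202  0.0757] f -1.74 -3.63 0.59 4.825
0.04 [-0.235   0.0398  0.0759] f -0.15 -3.16 1.53 5.3083
0.055 [-0.235   0.0548  0.0758] f 0.04 -2.38 -0.03 5.7083
0.066 [-0.2349  0.0656  0.0757] f 0.33 -3.88 -3.31 6.0417
bar [-0.07977207  0.08114865  0.0999992 ] [-0.07990213  0.08101524  0.09994694] 432 0.10393401844401151
board 12 [-0.20623071  0.0515406   0.08238791]
block x -0.056736092144437866
```

View pics/e.png

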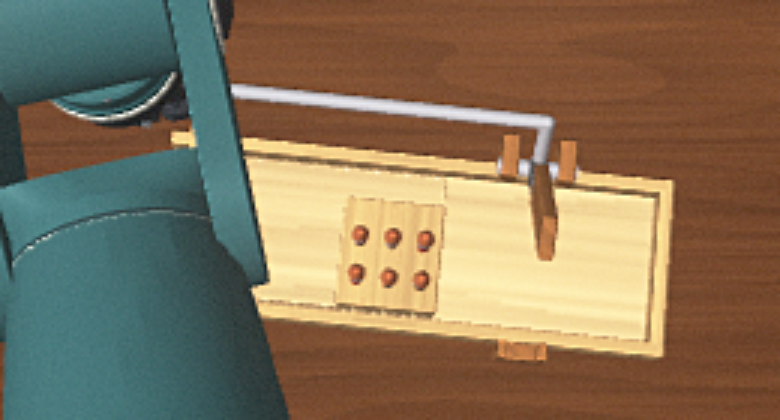

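The picture shows the gate panel up at (545,210), the bar at y ≈ 0.0815 (about 1.03 rad), and the rack not moved, with its block at (390,255). Next: 2 mm more lift, then push the rack home with force monitoring.

Run:
```python
from h import *
Y=.068
move_straight(C(-.235,Y,.076),vel=.04)
def rd():
    f=np.array(read_force()); return (f@ex).round(2),(f@ey).round(2),f[2].round(2)
print(rd())
for x in list(np.arange(-.22,-.071,.015))+list(np.arange(-.069,-.0575,.0015)):
    move_straight(C(x,Y,.076),vel=.05 if x<-.07 else .02)
    r=rd(); print(round(x,4),inC(read_position()).round(4),r,round(read_time_s(),2))
    if r[0]<-14 and x>-.072: print("home contact"); break
    if r[0]<-30: print("JAM"); break
S=snapshot("top"); save(S,"top2"); W=inC(cloud(S))
m=(W[...,0]>-.02)&(W[...,0]<0.01)&(W[...,1]>.05)&(W[...,1]<.12)&(W[...,2]>.088)&(W[...,2]<.115)
print("bar",W[m].mean(0),m.sum())
m=(W[...,0]<.135)&(W[...,0]>.045)&(abs(W[...,1]+.012)<.04)&(W[...,2]>.044)&(W[...,2]<.054); print("block",W[m][:,:2].min(0),W[m][:,:2].max(0))
cv2.imwrite("pics/f.png",cv2.resize(S["frame"][200:340,200:460,::-1],None,fx=3,fy=3))
```

```text
(np.float64(-0.64), np.float64(-5.18), np.float64(-3.71))
-0.22 [-0.2197  0.0681  0.0763] (np.float64(3.12), np.float64(-2.8), np.float64(0.22)) 6.79
-0.205 [-0.2047  0.0681  0.0761] (np.float64(0.69), np.float64(-2.89), np.float64(2.12)) 7.24
-0.19 [-0.1899  0.068   0.0761] (np.float64(0.25), np.float64(-2.08), np.float64(0.9)) 7.69
-0.175 [-0.1749  0.068   0.076 ] (np.float64(0.83), np.float64(-1.6), np.float64(1.97)) 8.14
-0.16 [-0.1599  0.068   0.076 ] (np.float64(0.93), np.float64(-2.39), np.float64(0.96)) 8.59
-0.145 [-0.1449  0.068   0.076 ] (np.float64(-0.09), np.float64(-3.68), np.float64(2.14)) 9.04
-0.13 [-0.1299  0.068   0.076 ] (np.float64(-0.78), np.float64(-2.22), np.float64(1.77)) 9.49
-0.115 [-0.1149  0.068   0.076 ] (np.float64(0.19), np.float64(-3.65), np.float64(1.26)) 9.94
-0.1 [-0.0999  0.0679  0.076 ] (np.float64(1.31), np.float64(-2.85), np.float64(0.72)) 10.39
-0.085 [-0.0849  0.0679  0.076 ] (np.float64(0.76), np.float64(-2.21), np.float64(-0.09)) 10.84
-0.069 [-0.0696  0.0681  0.076 ] (np.float64(-5.56), np.float64(-1.69), np.float64(-0.59)) 11.79
-0.0675 [-0.068   0.0681  0.076 ] (np.float64(-4.27), np.float64(-1.26), np.float64(-0.34)) 12.04
-0.066 [-0.0665  0.0681  0.076 ] (np.float64(-5.53), np.float64(-1.58), np.float64(0.1)) 12.29
-0.0645 [-0.0651  0.0681  0.076 ] (np.float64(-5.04), np.float64(-1.49), np.float64(-0.16)) 12.54
-0.063 [-0.0635  0.0681  0.076 ] (np.float64(-4.68), np.float64(-0.8), np.float64(-0.17)) 12.79
-0.0615 [-0.062   0.0681  0.076 ] (np.float64(-4.83), np.float64(-1.24), np.float64(0.89)) 13.04
-0.06 [-0.0608  0.0681  0.0761] (np.float64(-7.43), np.float64(-2.44), np.float64(-0.71)) 13.29
-0.0585 [-0.0603  0.0682  0.0763] (np.float64(-15.71), np.float64(-1.44), np.float64(1.38)) 13.54
home contact
bar [nan nan nan] 0
block [ 0.05787665 -0.05187372] [0.1291531  0.02377366]<stdin>:14: RuntimeWarning: Mean of empty slice.
  ret = um.true_divide(
```

View pics/f.png

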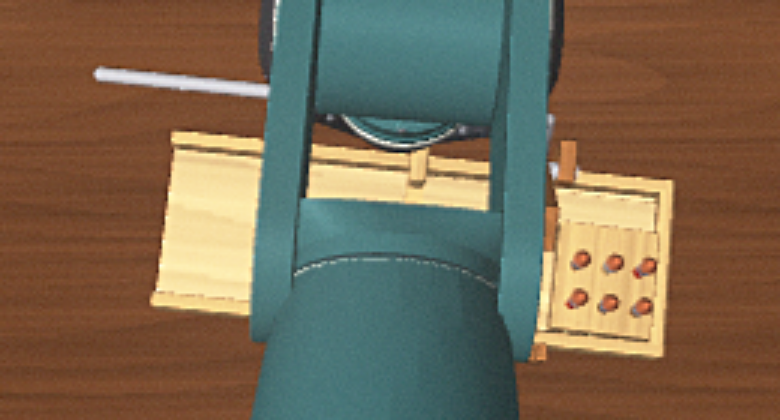

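The picture shows the block (610,280) against the end stop (block front at x ≈ 0.129), the bar still up at (180,80), and a clear force rise on contact. Next: back off, let the bar down gently and retreat upward.

Run:
```python
from h import *
sleep(.2)
move_straight(C(-.07,.068,.076),vel=.04)
move_straight(C(-.07,-.012,.076),vel=.04)
print(read_time_s(),inC(read_position()),read_force())
move_straight(C(-.07,-.012,.25),vel=.12)
movep(C(-.25,-.012,.25),read_eef_rot())
goto_joints([1.248,.116,1.442,0,1.584,-.038])
S=snapshot("top"); save(S,"top3"); W=inC(cloud(S))
m=(W[...,0]>-.24)&(W[...,0]<0.01)&(W[...,1]>.0)&(W[...,1]<.12)&(W[...,2]>.09)&(W[...,2]<.115)
print("bar",np.median(W[m],0),m.sum())
m=(W[...,0]<.135)&(W[...,0]>.045)&(abs(W[...,1]+.012)<.05)&(W[...,2]>.044)&(W[...,2]<.054); print("block",W[m].min(0),W[m].max(0),np.median(W[m],0))
m=(W[...,0]<.06)&(W[...,0]>.02)&(W[...,1]<.02)&(W[...,1]>-.045)&(W[...,2]>.056); print("panel",m.sum(),np.median(W[m],0),W[m].min(0),W[m].max(0))
print(read_time_s())
cv2.imwrite("pics/g.png",cv2.resize(S["frame"][150:340,200:460,::-1],None,fx=3,fy=3))
```

```text
16.375 [-0.06999711 -0.01193205  0.07593659] [0.39838085 0.11022805 0.47823642]
bar [-0.11574011  0.02921465  0.09823219] 611
block [ 0.05753347 -0.05231239  0.04410599] [0.1293888  0.02340645 0.05395084] [ 0.09104228 -0.01514475  0.04980319]
panel 163 [ 0.03936362 -0.01174512  0.06438196] [ 0.03464095 -0.04471655  0.05651677] [0.04501968 0.01938816 0.07024533]
20.8333
```

View pics/g.png

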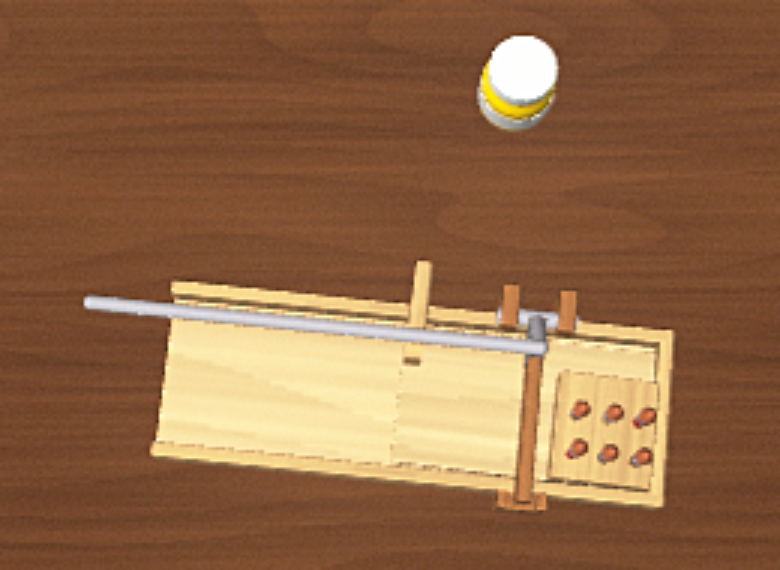

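The gate is shut across (530,430), behind the block (605,430), which sits against the end stop. The bar is back at y ≈ 0.029 and the arm is clear of everything, so I am handing in.

```bash
python3 -c "
from workcell import *
print(finish_job(),read_time_s())"
```

```text
the job is handed in; nothing more can be done
the job is handed in; nothing more can be done
```

I finished the job and handed it in at about 21 s of the 48 s allowed; `finish_job` reports no verdict.

**What I did:** With the gripper closed, I pushed the bar sideways until the gate stood at about 1.03 rad, then 2 mm further. With the gate held up, I pushed the rack by its rear board until the contact force rose from about 5 N to 16 N at the end stop. I then backed off, let the gate down gently and moved the arm clear.

**Last checks:**
- **Rack:** the block's front is at chute x ≈ 0.129, and the stop is at 0.130. The block's top was at the expected height, so the rack is lying flat.
- **Gate:** the bar is back at chute y ≈ 0.029, and it should be 0.030 when shut. The panel top is at about 0.064, and it should be 0.065. The gate is therefore shut behind the brushes.
- **Bystanders:** I did not measure the jar, pot or bowl again afterwards. The arm stayed well away from all three.
- **Not confirmed:** the arm hid the bar next to the gate while the rack was home, so I could not measure the gate angle then. The finger had not moved sideways and the free end of the bar was still visibly raised. I had no direct reading of contact between the gate and the rack.

No check failed or disagreed.

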